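# Shift the bench grinder's gearbox to third speed

### The arm

A 7-joint arm with a two-finger parallel gripper is mounted at the origin on the work surface. World frame = base frame: x ahead of the robot, y to its left, z up, the work surface at z = 0. Lengths are in m, angles in rad, forces in N, time in s.
With the tool pointing down it reaches from about 0.35 to 0.9 m from the base axis. Payload 19.9 kg.
Tool frame: the origin (TCP) lies between the finger pads; the fingertips stand 8 mm ahead of it and the grasp point (between the pads) lies 11 mm behind it (bot.tcp_to_tips is the distance from the TCP to the fingertips, in m); z points along the fingers, y is the line along which they close (so a half turn about z gives the same grasp; the last joint's range is limited). The gripper opens to 94 mm and grips with 3 to 60 N. Pads are 16 mm wide; open, the fingers measure 119 mm over their backs; the gripper's body (75 mm by 177 mm) begins 78 mm behind the grasp point.
Start: joints at [-1.161, 0.417, -0.01, 1.614, 0.005, 1.111, -0.053], TCP at [0.273, 0.562, 0.213] pointing down, gripper open.
Joint ranges: [-2.81, 2.81], [-0.39, 2.02], [-1.27, 1.25], [0.06, 2.57], [-1.19, 4.33], [0.19, 2], [-2.82, 2.82]. Speed limits (rad/s): [1.89, 1.89, 2.39, 2.39, 3.01, 3.01, 3.01].

### API

Orientations are given as a rotation vector (axis times angle).
In Python, from bench import bot, viewer gives the robot as it stands.
- The arm moves only by the tool carry_out, never from a script. Its argument "targets" is text: rows parted by semicolons, each of 7 numbers parted by spaces: the turn, a rotation vector about the tool's x, y, z as a fraction of full scale, then the shift along the tool's x, y, z as a fraction of full scale, then the gripper command: -1 is shut, 1 is fully open, values between are in proportion. In form: wx wy wz x y z hand; .... A call has 1 to 8 rows; each row shifts and turns the commanded pose from where the row before left it, along the tool's axes as they then stand; what a row does not reach is not made up. Full scale, the value 1, is 200 mm for a shift and 0.5 rad for a turn. A row lasts 1/10 s, in which the tool goes at most 50 mm and 8.59 degrees, less where a joint would pass 70% of its speed; a pose out of reach is approached as far as the arm can. A call with a number of a shift or a turn outside -1 to 1 is refused whole. A call with a gripper value outside its range is refused whole. The fingers move at their own pace and stop on an object; "newtons" is the grip in N (left out, the last holds). Time passes only in rows, so rows that do not move let the fingers close. It gives the time, the measured TCP pose, the force, the opening and the grip force at its end, in the units of the state.
- bot.get_obs(): the state, without advancing time (a new reading comes with each control period).
- viewer.capture(name): name is "scene" or "top" or "wrist"; returns a dict with "frame" (420x560x3 uint8, red, green, blue), "fov_y" (degrees; the focal length in pixels is half the picture's height over the tangent of half this angle, whatever the lens; pixels are square), "cx", "cy" (the principal point, pixels), "R" (3x3) and "t" (3): a world point X has camera coordinates R X + t. Camera axes: x right, y down, z forward; pixel columns grow to the right and rows downward; lengths in m; the calibration is good to about 2 mm. A picture is of the moment at which its call begins. There is no depth.
- bot.hand_in(): hands the job in; it is judged then, once.
The state is a dict: "clock": time; "qpos": joint angles; "qd": joint speeds; "effort": joint torques, N m; "position": TCP position; "tool_rot": TCP orientation; "contact_force": force on the tool from outside, world axes, zero at the start; "wrist_torque": the same for the moment, N m; "opening": finger opening in m; "grasp_force": force on a finger pad.
Only numpy, scipy, OpenCV 4.12 (cv2) and the standard library are available. Lean on these libraries where they do the work, as an engineer would, in place of code of your own. Each camera call takes 0.05 s, during which the arm holds its last target. There are 200 camera calls.

### The job

Change the bench grinder from first to third speed: push the gear lever out of its slot, through the H-shaped gate, and fully home to the end of the slot marked by the plate with three raised studs, without running it into the slots marked with two or four studs. Only push the lever with the fingers; do not take its knob between them. Leave the loose things on the bench where they lie, and finish clear of everything.

Things in the scene. Friction and masses are not known exactly. Their poses are not given: they have to be found in the camera images.
- grinder: Bench grinder, bolted down: green gearbox 200 x 140 mm, 130 mm high, a motor (top at 121 mm) on its -y side out to y = -232 mm, a grinding wheel (125 mm across, top at 138 mm) on its +y side from y = 122 to 158 mm, a tool rest before the wheel at 75 mm height, out to x = -117 mm. Origin: centre of the gearbox's underside on the bench; x, y along the gate's slots and cross passage.
- gate_centre (a point): Centre of the H-gate at the top of the level steel gate plate (x = y = 0, z = 130 mm in the grinder's frame). In that frame the gate has two slots along x, 18 mm wide, centred on y = +22 and -22 mm, closed at x = +36 and -36 mm, joined by one cross passage along y, 22 mm wide, centred on x = 0: four slot ends.
- lever_knob (a point): Centre of the lever's black ball knob, 34 mm across, on a steel rod 12 mm thick. The rod tilts about a pivot 20 mm above the grinder's origin; knob centre 180 mm from the pivot. Home in a slot the knob stands about 46 mm fore or aft and 35 mm to the side of the axis. About 1.5 to 2 N at the knob moves it; no spring, it stays where it is left; the gate's walls stop it.
- lever_gate (a point): The point on the lever rod's axis 110 mm from the pivot, level with the gate plate's top.
- lever_fore (a joint): Fore-and-aft tilt of the lever, rad: positive leans to the grinder's +x, 0 is in the cross passage (passes sideways within about +-0.04), about +0.26 or -0.26 is home at a slot's end. The start is in the slot at -x, +y.
- lever_side (a joint): Sideways tilt of the lever, rad: positive leans to the grinder's +y; about +0.2 stands in the +y slots and -0.2 in the -y slots (each +-0.027 of play); between them only the cross passage leads.
- plate_1: Fixed aluminium plate 34 x 36 x 3 mm with one raised stud (11 mm wide, 5 mm high, like pips of a die) on the gate plate beyond the end of the slot it marks. Origin: centre of its underside, 130 mm up, at x = +66 or -66 and y = +22 or -22 mm in the grinder's frame; its slot end has the same signs. Marks first speed, where the lever starts: x = -66, y = +22 mm.
- plate_2: Fixed aluminium plate 34 x 36 x 3 mm with two raised studs (11 mm wide, 5 mm high, like pips of a die) on the gate plate beyond the end of the slot it marks. Origin: centre of its underside, 130 mm up, at x = +66 or -66 and y = +22 or -22 mm in the grinder's frame; its slot end has the same signs. Not to be entered.
- plate_3: Fixed aluminium plate 34 x 36 x 3 mm with three raised studs (11 mm wide, 5 mm high, like pips of a die) on the gate plate beyond the end of the slot it marks. Origin: centre of its underside, 130 mm up, at x = +66 or -66 and y = +22 or -22 mm in the grinder's frame; its slot end has the same signs. The slot to go to.
- plate_4: Fixed aluminium plate 34 x 36 x 3 mm with four raised studs (11 mm wide, 5 mm high, like pips of a die) on the gate plate beyond the end of the slot it marks. Origin: centre of its underside, 130 mm up, at x = +66 or -66 and y = +22 or -22 mm in the grinder's frame; its slot end has the same signs. Not to be entered.
- jar: Loose jar 80 mm across, 130 mm high with a black lid, on the bench beyond the grinder; to be left alone. Origin: centre of its underside.
- spanner: Loose spanner 170 mm long lying on the bench on the robot's side of the grinder; to be left alone.
- spare_wheel: Loose spare grinding wheel, 100 mm across, 20 mm thick, lying on the bench beyond the grinder; to be left alone. Origin: centre of its underside.

How it is judged:
At the end, for the whole second after the job is handed in: The lever rests in the slot marked with three studs, tilted at least 0.22 rad of the full 0.26 rad (within about 5 mm of the slot's end at the gate), at rest, and the jar, spanner and spare wheel are within 20 mm of where they began ((value of joint lever_fore above 0.22 rad or value of joint lever_fore below -0.22 rad) and horizontal distance between lever_gate and plate_3 below 0.045 m and velocity of joint lever_fore between -0.05 and 0.05 rad/s and distance of each of jar, spanner, spare_wheel from where it was at the start of the episode below 0.02 m); the robot touches nothing.
It fails at once if the lever is run into the slot with two studs ((value of joint lever_fore above 0.17 rad or value of joint lever_fore below -0.17 rad) and horizontal distance between lever_gate and plate_2 below 0.05 m).
It fails at once if the lever is run into the slot with four studs ((value of joint lever_fore above 0.17 rad or value of joint lever_fore below -0.17 rad) and horizontal distance between lever_gate and plate_4 below 0.05 m).
It fails at once if the knob is taken between the fingers (horizontal distance between the grasp point and lever_knob below 0.012 m and distance between the grasp point and lever_knob below 0.03 m).
It fails at once if a loose thing is moved by more than 20 mm (distance of any of jar, spanner, spare_wheel from where it was at the start of the episode above 0.02 m).
It also fails if it takes over 58 s, if anything falls off the work surface, if the arm or the gripper's body presses on something with over 40 N, if the wrist force passes 120 N, or if a joint passes its speed limit or range.

## Working session

There is one attempt and no reset: what is moved stays moved. The work goes in short steps, Python scripts to look and compute and a tool call to move; the robot and the scene stay as the last step left them, time stands still between calls to the robot, and variables do not carry over. Pictures are saved under pics/ and viewed, at most 12 in all, crops included, and the job is handed in when it is done.

Besides the shell and the picture viewer there is one more tool, called after "Request:" as name(argument=value, ...) on one line, values as JSON. carry_out: Moves the arm, as the interface text tells. Its arguments: {"type":"object","properties":{"targets":{"type":"string"},"newtons":{"type":"number"}},"required":["targets"]}

```bash
mkdir -p pics; ls; python3 - <<'E'
from bench import bot,viewer
import cv2,pickle
d={}
for n in("scene","top"):
    c=viewer.capture(n);d[n]=c
    cv2.imwrite(f"pics/{n}0.png",c["frame"][:,:,::-1])
    print(n,c["fov_y"],c["cx"],c["cy"],c["R"],c["t"])
pickle.dump(d,open("c0.pkl","wb"))
print(bot.get_obs())
E
```

```text
pics
scene 51.28147532595642 286.184003948263 206.5738688224654 [[ 0.49492315  0.86883452 -0.01332883]
 [ 0.61132224 -0.35905292 -0.70524189]
 [-0.61752425  0.34089233 -0.70884146]] [-0.30554462 -0.27278179  1.37187324]
top 47.56542894786049 282.8368998619897 200.0253934920709 [[-5.22388962e-03 -9.99486459e-01  3.16153480e-02]
 [-9.83717612e-01 -5.43364657e-04 -1.79720237e-01]
 [ 1.79645122e-01 -3.20394134e-02 -9.83209594e-01]] [0.01092516 0.58427115 0.96137674]
{'clock': 0.1, 'qpos': array([-1.16050025,  0.41786379, -0.01033549,  1.61409534,  0.00473074,
        1.1107021 , -0.05300114]), 'qd': array([ 0.00033972, -0.00052373,  0.00048589, -0.00177508,  0.0010324 ,
        0.00075997,  0.00095261]), 'effort': array([ 4.69427068e-04, -8.52576399e+01,  6.39617331e-01, -4.26702976e+01,
       -4.88618889e-02,  1.63857598e-02,  5.41612621e-05]), 'position': array([0.27272332, 0.56200189, 0.21292705]), 'tool_rot': array([-7.03551475e-01, -3.06165820e+00,  1.62747429e-03]), 'contact_force': array([-0.33215433, -0.5850822 , -0.01917717]), 'wrist_torque': array([ 0.01032806,  0.01069172, -0.00798723]), 'grasp_force': 0.0, 'opening': 0.09417677264645782}
```

View pics/scene0.png

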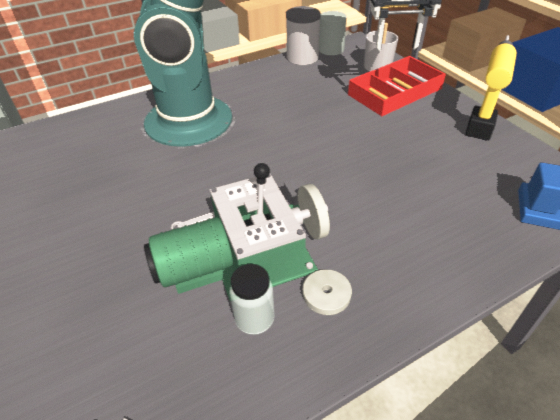

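View pics/top0.png

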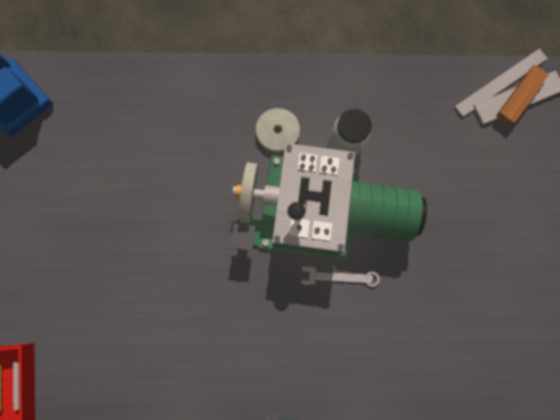

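The scene shows the gearbox at about (255,215), with the knob at (261,172). In the top view the H-gate is at about (315,196), the knob at (296,211), and plates at (307,162), (329,165), (299,228) and (321,231). I'll enlarge the plates to count studs.

```bash
cat > h.py <<'E'
import numpy as np
def ray(c,u,v):
    f=c["frame"].shape[0]/2/np.tan(np.radians(c["fov_y"]/2))
    d=np.array([(u-c["cx"])/f,(v-c["cy"])/f,1]);R=np.array(c["R"]);return -R.T@np.array(c["t"]),R.T@d
def onz(c,u,v,z):
    o,d=ray(c,u,v);return o+d*(z-o[2])/d[2]
def proj(c,X):
    f=c["frame"].shape[0]/2/np.tan(np.radians(c["fov_y"]/2))
    p=np.array(c["R"])@X+np.array(c["t"]);return f*p[0]/p[2]+c["cx"],f*p[1]/p[2]+c["cy"]
def tri(c1,p1,c2,p2):
    o1,d1=ray(c1,*p1);o2,d2=ray(c2,*p2)
    s=np.linalg.lstsq(np.c_[d1,-d2],o2-o1,rcond=None)[0]
    a,b=o1+s[0]*d1,o2+s[1]*d2;return (a+b)/2,np.linalg.norm(a-b)
E
python3 - <<'E'
import pickle,cv2,numpy as np
d=pickle.load(open("c0.pkl","rb"))
a=d["top"]["frame"][140:260,265:365,::-1];b=d["scene"]["frame"][155:255,200:310,::-1]
a=cv2.resize(a,None,fx=4.5,fy=4.5,interpolation=cv2.INTER_CUBIC)[:540,:400*2]
b=cv2.resize(b,(350,540*350//385),interpolation=cv2.INTER_CUBIC)
o=np.zeros((540,800,3),np.uint8);o[:,:450]=a;o[:b.shape[0],450:]=b
cv2.imwrite("pics/z.png",o)
E
```

```text
(no output)
```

View pics/z.png

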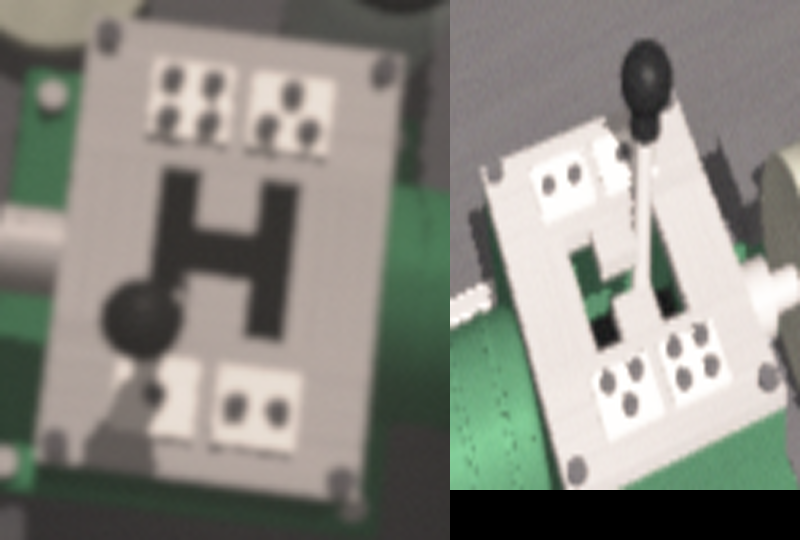

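```bash
cat >> h.py <<'E'
def pose():
    # grinder frame estimated from c0
    import pickle
    d=pickle.load(open("c0.pkl","rb"));T=d["top"]
    pts=[((192,100),(66,22),.133),((290,113),(66,-22),.133),((256,408),(-66,-22),.133),((182,170),(36,22),.13),((282,183),(36,-22),.13),((265,338),(-36,-22),.13)]
    W=[];G=[]
    for (u,v),g,z in pts:
        W.append(onz(T,(u+.5)/4.5-.5+265,(v+.5)/4.5-.5+140,z)[:2]);G.append(np.array(g)/1000)
    W,G=np.array(W),np.array(G)
    w0,g0=W.mean(0),G.mean(0);A=G-g0;B=W-w0
    th=np.arctan2((A[:,0]*B[:,1]-A[:,1]*B[:,0]).sum(),(A*B).sum())
    R=np.array([[np.cos(th),-np.sin(th)],[np.sin(th),np.cos(th)]])
    return w0-R@g0,th,R,B-A@R.T
E
python3 - <<'E'
from h import *
import pickle
from bench import bot
from scipy.spatial.transform import Rotation as Ro
d=pickle.load(open("c0.pkl","rb"))
o,th,R,res=pose();print(o,th,(res*1000).round(1))
kt=((141+.5)/4.5-.5+265,(318+.5)/4.5-.5+140); s=3.1818
ks=(646-450)/s+200,75/s+155
k,e=tri(d["top"],kt,d["scene"],ks);print("knob",k,e,"in grinder",R.T@(k[:2]-o))
for p in [(66,-22),(66,22)]:
    print(proj(d["scene"],np.r_[o+R@(np.array(p)/1000),.133]))
ob=bot.get_obs();print(Ro.from_rotvec(ob["tool_rot"]).as_matrix().round(3));print("tool in grinder",R.T@(ob["position"][:2]-o))
E
```

```text
[ 0.5782599  -0.04980634] -0.13086687934072766 [[ 0.3 -0.3]
 [ 0.3 -0. ]
 [ 0.1  0.5]
 [-1.   0.4]
 [-1.  -0.1]
 [ 1.3 -0.5]]
knob [ 0.54246626 -0.01211081  0.1723849 ] 0.002564522508028796 in grinder [-0.04040661  0.03270235]
(np.float64(255.53350051263524), np.float64(234.21022532106196))
(np.float64(276.52176214981614), np.float64(227.70783644815006))
[[-0.9    0.437 -0.   ]
 [ 0.437  0.9   -0.001]
 [-0.    -0.001 -1.   ]]
tool in grinder [-0.38276108  0.56670616]
```

Request:
carry_out(targets="0 0 -0.28 0 0 0 -1; 0 0 -0.28 0 0 0 -1; 0 0 -0.08 0 0 0 -1; 0 0 0 -0.1 -0.19 0 -1; 0 0 0 -0.1 -0.19 0 -1; 0 0 0 -0.1 -0.19 0 -1; 0 0 0 -0.1 -0.19 0 -1; 0 0 0 -0.1 -0.19 0 -1")

```text
clock: 0.9
position: [0.3473, 0.3589, 0.2133]
tool_rot: [-0.207, -3.135, 0.0]
contact_force: [1.5, 0.5, -0.4]
opening: 0.0333
grasp_force: 0.0
```

```bash
cat > st.py <<'E'
from h import *
from bench import bot
from scipy.spatial.transform import Rotation as Ro
o,th,R,_=pose();ob=bot.get_obs()
M=Ro.from_rotvec(ob["tool_rot"]).as_matrix()
print(ob["clock"],"G mm",(R.T@(ob["position"][:2]-o)*1000).round(1),"z",ob["position"][2].round(4),"toolx in G",(R.T@M[:2,0]).round(3),"zaxis",M[:,2].round(3),"F_G",(R.T@ob["contact_force"][:2]).round(1),ob["contact_force"][2].round(1),ob["opening"].round(4))
E
python3 st.py
```

```text
Traceback (most recent call last):
  File "st.py", line 6, in <module>
    print(ob["clock"],"G mm",(R.T@(ob["position"][:2]-o)*1000).round(1),"z",ob["position"][2].round(4),"toolx in G",(R.T@M[:2,0]).round(3),"zaxis",M[:,2].round(3),"F_G",(R.T@ob["contact_force"][:2]).round(1),ob["contact_force"][2].round(1),ob["opening"].round(4))
                                                                                                                                                                                                                                                ^^^^^^^^^^^^^^^^^^^
AttributeError: 'float' object has no attribute 'round'
```

Request:
carry_out(targets="0 0 0 -0.1 -0.21 0 -1; 0 0 0 -0.1 -0.21 0 -1; 0 0 0 -0.1 -0.21 0 -1; 0 0 0 -0.1 -0.21 0 -1; 0 0 0 -0.1 -0.21 0 -1; 0 0 0 -0.1 -0.21 0 -1; 0 0 0 -0.05 -0.21 0 -1; 0 0 0 0 0 0 -1")

```text
clock: 1.7
position: [0.4375, 0.0473, 0.2135]
tool_rot: [0.217, 3.134, -0.001]
contact_force: [0.6, 0.4, -0.2]
opening: 0.0001
grasp_force: 0.0
```

```bash
sed -i 's/ob\["opening"\].round(4)/ob["opening"]/' st.py; python3 st.py; python3 - <<'E'
from bench import viewer
import cv2,pickle,numpy as np
d={n:viewer.capture(n) for n in("scene","top","wrist")}
pickle.dump(d,open("c1.pkl","wb"))
cv2.imwrite("pics/w1.png",np.hstack([cv2.resize(d["wrist"]["frame"][:,:,::-1],(400,300)),cv2.resize(d["top"]["frame"][120:300,200:440,::-1],(400,300))]))
E
```

```text
1.7 G mm [-152.2   77.9] z 0.2135 toolx in G [-1.     0.008] zaxis [ 0.    -0.001 -1.   ] F_G [0.5 0.5] -0.2 0.00011113385681258282
```

View pics/w1.png

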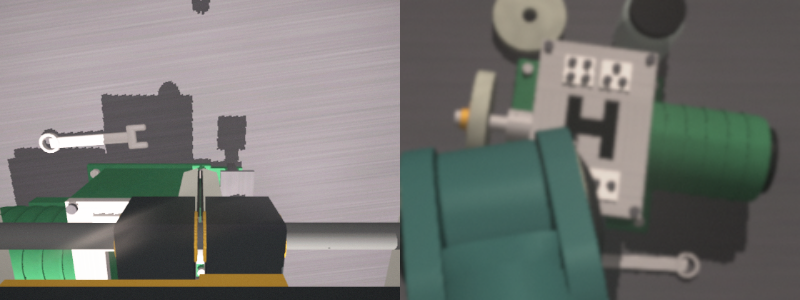

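The wrist view shows the shut fingers beside the gearbox, with the spanner at (90,140) well below. The top view is half hidden by the arm, and nothing is touched. Next I line up behind the knob and lower.

Request:
carry_out(targets="0 0 0 0 -0.21 0 -1; 0 0 0 0 0 0.19 -1; 0 0 0 -0.2 0 0 -1; 0 0 0 -0.06 0 0 -1; 0 0 0 0 0 0 -1; 0 0 0 0 0 0 -1")

```text
clock: 2.45
position: [0.4829, 0.0047, 0.1754]
tool_rot: [-0.205, -3.135, 0.0]
contact_force: [-0.3, 0.3, 0.4]
opening: 0.0008
grasp_force: 0.0
```

```bash
python3 st.py; python3 - <<'E'
from bench import viewer
import cv2,pickle,numpy as np
d={n:viewer.capture(n) for n in("scene",)}
pickle.dump(d,open("c2.pkl","wb"))
cv2.imwrite("pics/s2.png",cv2.resize(d["scene"]["frame"][80:280,160:400,::-1],(720,600)))
E
```

```text
2.45 G mm [-101.6   41.6] z 0.1754 toolx in G [-1. -0.] zaxis [-0. -0. -1.] F_G [-0.3  0.2] 0.4 0.0008348252073991166
```

View pics/s2.png

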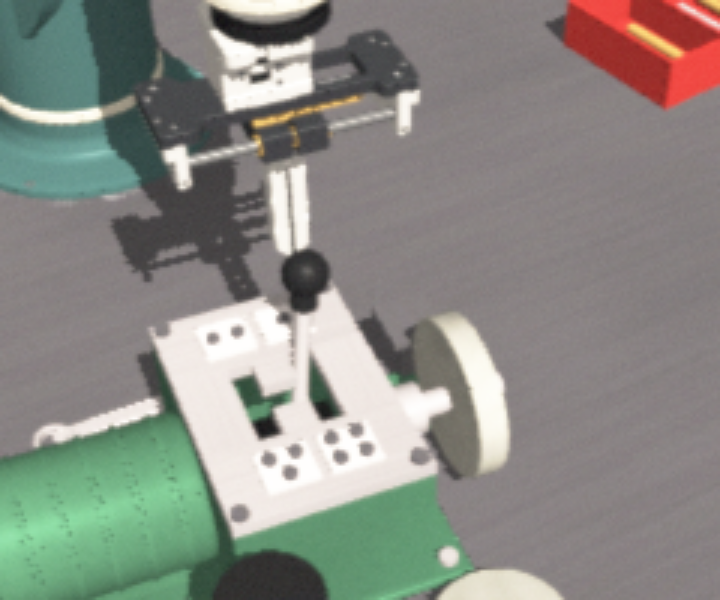

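The fingers (tips at (290,250)) are behind the knob (305,272) and clear of it. I push +x slowly, stopping short of centre to measure.

Request:
carry_out(targets="0 0 0 0 -0.03 0 -1; 0 0 0 -0.06 0 0 -1; 0 0 0 -0.06 0 0 -1; 0 0 0 -0.05 0 0 -1; 0 0 0 -0.05 0 0 -1; 0 0 0 -0.04 0 0 -1; 0 0 0 -0.04 0 0 -1; 0 0 0 0 0 0 -1")

```text
clock: 3.3
position: [0.5428, -0.0103, 0.1752]
tool_rot: [0.207, 3.135, -0.001]
contact_force: [0.2, -0.4, -1.1]
opening: 0.0002
grasp_force: 0.1
```

```bash
python3 st.py; cat > knob.py <<'E'
from h import *
from bench import viewer
import cv2,sys
o,th,R,_=pose()
c=viewer.capture("scene");im=c["frame"]
if len(sys.argv)>1: cv2.imwrite(f"pics/{sys.argv[1]}.png",cv2.resize(im[80:280,160:400,::-1],(720,600)))
# knob: darkest blob near its expected place; ray cut with the knob's sphere height
x0,y0=225,150
m=(im[y0:230,x0:310].max(2)<45).astype(np.uint8)
m=cv2.morphologyEx(m,cv2.MORPH_OPEN,cv2.getStructuringElement(cv2.MORPH_ELLIPSE,(7,7)))
n,_,s,ce=cv2.connectedComponentsWithStats(m)
for i in range(1,n):
    if s[i,4]<60: continue
    u,v=ce[i]+[x0,y0]
    from scipy.optimize import brentq
    oo,dd=ray(c,u,v);piv=np.r_[o,.02]
    f=lambda z:np.linalg.norm(oo+dd*(z-oo[2])/dd[2]-piv)-.18
    zs=np.linspace(.16,.2005,60);fv=[f(z) for z in zs]
    sol=[brentq(f,a,b) for a,b,p,q in zip(zs,zs[1:],fv,fv[1:]) if p*q<0]
    print("blob",s[i],(round(u,1),round(v,1)))
    for z in sol or [.2]:
        X=onz(c,u,v,z);g=R.T@(X[:2]-o);print(" knob G mm",(g*1000).round(1),"z",round(z,4),"fore~",round(np.arctan2(g[0],z-.02),3))
E
python3 knob.py s3
```

```text
3.3 G mm [-40.4  34.6] z 0.1752 toolx in G [-1.     0.001] zaxis [-0. -0. -1.] F_G [ 0.3 -0.4] -1.1 0.00022358432510715136
```

View pics/s3.png

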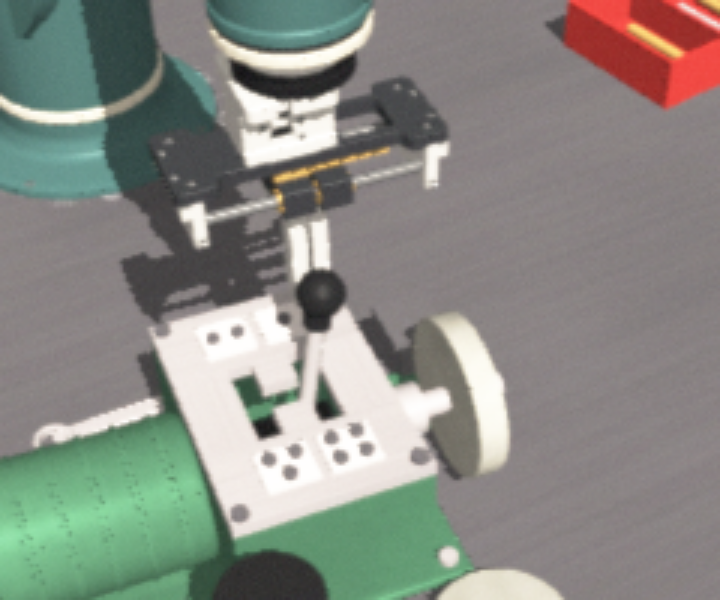

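The knob is now at (321,293), i.e. full-frame (267,178). It's being pushed and is still short of centre. I'll loosen the mask.

```bash
sed -i 's/<45/<70/;s/(7,7)/(5,5)/' knob.py; python3 knob.py
```

```text
blob [ 34  21  16  19 187] (np.float64(265.9), np.float64(179.5))
 knob G mm [-7.7 30. ] z 0.1973 fore~ -0.043
```

```bash
sed -i 's/^    u,v=ce.*/    u,v=s[i,0]+x0+(s[i,2]-1)\/2, s[i,1]+s[i,3]-1-2-8.2+y0  # blob = knob + 2 px of collar/' knob.py
cat >> knob.py <<'E'
for uv in [(267,177.5),(267,178)]:
    oo,dd=ray(c,*uv)
    for z in (.190,.194,.196,.198,.2):
        X=onz(c,*uv,z);g=R.T@(X[:2]-o);print(uv,z,(g*1000).round(1),"r",round(np.linalg.norm(np.r_[g,z-.02]),4))
E
python3 knob.py; python3 - <<'E'
import cv2,numpy as np
from bench import viewer
im=viewer.capture("scene")["frame"][164:196,252:282]
print("\n".join(" ".join("%3d"%v for v in r) for r in im.max(2)))
E
```

```text
blob [ 34  21  16  19 185] (np.float64(266.5), np.float64(178.8))
 knob G mm [-9.7 32. ] z 0.1969 fore~ -0.055
(267, 177.5) 0.19 [-20.4  36.7] r 0.1751
(267, 177.5) 0.194 [-16.1  35.3] r 0.1783
(267, 177.5) 0.196 [-13.9  34.6] r 0.1799
(267, 177.5) 0.198 [-11.8  33.9] r 0.1816
(267, 177.5) 0.2 [-9.6 33.2] r 0.1833
(267, 178) 0.19 [-19.   36.2] r 0.1748
(267, 178) 0.194 [-14.7  34.8] r 0.178
(267, 178) 0.196 [-12.5  34.1] r 0.1797
(267, 178) 0.198 [-10.3  33.4] r 0.1814
(267, 178) 0.2 [-8.2 32.7] r 0.1831
 96  89 106 133 151 216 250 251 251 250 234 152 221 250 251 251 250 234 152 136 137 141 138 138 141 139 139 136 138 135
 76  72  94 128 151 213 250 251 251 250 234 141 210 249 251 251 250 232 155 137 138 138 139 141 138 137 136 135 138 135
 71  74  97 124 148 215 251 251 251 251 233 136 208 249 251 251 248 227 154 139 139 141 139 137 140 138 136 137 139 141
 73  81 103 134 151 220 252 251 251 250 235 151 207 250 251 251 248 225 151 140 137 139 138 136 138 136 141 140 138 138
100 116 109 133 148 224 253 252 251 250 235 152 202 247 249 249 246 222 150 137 139 137 135 136 138 139 137 13
[... 2549 characters left out ...]
 190 170 168 171 159 136 113 104 106 102 107 133 192 233 239 238 236 236 237 238 238 235 217 149  80
255 255 255 253 221 175 167 165 162 154 162 199 220 230 225 211 211 232 237 237 238 238 238 239 240 241 243 238 210 105
255 255 255 254 244 175 149 144 135 133 164 216 234 239 234 224 226 236 238 238 239 239 241 241 241 242 243 242 227 154
254 254 253 251 237 168 142 130 128 134 167 221 237 239 234 225 227 238 240 243 242 242 243 241 243 243 243 242 240 210
249 245 243 242 239 231 208 139 127 136 176 223 236 239 235 233 239 242 242 243 242 242 244 243 242 242 243 242 243 227
244 239 239 240 239 236 216 141 127 146 189 224 236 239 239 243 244 243 242 244 243 242 242 242 241 242 243 243 243 240
```

Request:
carry_out(targets="0 0 0 -0.03 0 0 -1; 0 0 0 -0.03 0 0 -1; 0 0 0 0 0 0 -1; 0 0 0 0 0 0 -1")

```text
clock: 3.9
position: [0.554, -0.0117, 0.1753]
tool_rot: [-0.207, -3.135, 0.0]
contact_force: [-0.1, 0.3, 1.2]
opening: 0.0002
grasp_force: 0.0
```

```bash
python3 st.py; cat > knob.py <<'E'
from h import *
from bench import viewer
import cv2,sys
from scipy.optimize import brentq
o,th,R,_=pose()
c=viewer.capture("scene");im=c["frame"]
if len(sys.argv)>1: cv2.imwrite(f"pics/{sys.argv[1]}.png",cv2.resize(im[80:280,160:400,::-1],(720,600)))
x0,y0=225,150
m=(im[y0:230,x0:310].max(2)<98).astype(np.uint8)
m=cv2.morphologyEx(m,cv2.MORPH_OPEN,cv2.getStructuringElement(cv2.MORPH_ELLIPSE,(11,11)))
n,_,s,ce=cv2.connectedComponentsWithStats(m)
for i in range(1,n):
    u,v=s[i,0]+x0+(s[i,2]-1)/2, s[i,1]+y0-.5+8.2
    oo,dd=ray(c,u,v);piv=np.r_[o,.02]
    X=lambda z:oo+dd*(z-oo[2])/dd[2]
    f=lambda z:np.linalg.norm(X(z)-piv)-.18
    print("blob",s[i],(u,v))
    zs=np.linspace(.16,.2015,80);z=zs[np.argmin([abs(f(z)) for z in zs])]
    g=R.T@(X(z)[:2]-o);print(" knob G mm",(g*1000).round(1),"z",z.round(4),"res mm",round(f(z)*1000,1),"fore~",round(np.arctan2(g[0],z-.02),3))
E
python3 knob.py s4
```

```text
3.9 G mm [-29.   34.6] z 0.1753 toolx in G [-1.     0.001] zaxis [-0. -0. -1.] F_G [-0.1  0.3] 1.2 0.00015829514931127708
blob [  0   7  21  22 312] (np.float64(235.0), np.float64(164.7))
 knob G mm [-119.2   -2.9] z 0.1611 res mm 4.7 fore~ -0.702
blob [ 37  29  12  11 100] (np.float64(267.5), np.float64(186.7))
 knob G mm [13.9 25.4] z 0.1978 res mm 0.2 fore~ 0.078
```

```bash
sed -i 's/<98/<112/;s/(11,11)/(9,9)/' knob.py; python3 knob.py; python3 - <<'E'
from bench import viewer
im=viewer.capture("scene")["frame"][168:200,256:284]
print("\n".join("".join("#" if v<112 else "." for v in r) for r in im.max(2)))
E
```

```text
blob [32  0 10  6 48] (np.float64(261.5), np.float64(157.7))
 knob G mm [-108.6   55.7] z 0.17 res mm 13.4 fore~ -0.627
blob [  0   6  23  26 396] (np.float64(236.0), np.float64(163.7))
 knob G mm [-119.7   -0.3] z 0.1626 res mm 6.2 fore~ -0.698
blob [ 36  23  17  21 249] (np.float64(269.0), np.float64(180.7))
 knob G mm [-2.5 34.6] z 0.1968 res mm 0.2 fore~ -0.014
blob [64 46 10 10 76] (np.float64(293.5), np.float64(203.7))
 knob G mm [59.1 61.4] z 0.1784 res mm -0.1 fore~ 0.357
#...........................
#...........................
............................
............................
............................
#.........#####.#...........
#........##########.........
##......############........
.......##############.......
......###############.......
.....################.......
.....#################......
....##################......
....##################......
.....#################......
.....################.......
.....################.......
......##############........
#.....#############......###
.......###########.....#####
.......##########.......####
.......#########........####
.......#########.........###
.......#########.........###
.......########...........##
..........####............##
...........................#
............................
............................
............................
............................
.....#......................
```

The knob is at (268.8,181), so G (-2.5, 34.6) mm: inside the cross passage. I go 2 mm further, then around to its +y side.

Request:
carry_out(targets="0 0 0 -0.01 0 0 -1; 0 0 0 0 0 0 -1; 0 0 0 0.14 0 0 -1; 0 0 0 0 0.22 0 -1; 0 0 0 0 0.03 0 -1; 0 0 0 -0.2 0 0 -1; 0 0 0 -0.08 0 0 -1; 0 0 0 0 0 0 -1")

```text
clock: 4.85
position: [0.5918, 0.0336, 0.1751]
tool_rot: [0.207, 3.134, -0.001]
contact_force: [-0.9, -0.0, -0.2]
opening: 0.0007
grasp_force: 0.0
```

```bash
python3 st.py; python3 knob.py s5|grep -A1 -E "\[ ?3[0-9] "
```

```text
4.85 G mm [ 2.5 84.5] z 0.1751 toolx in G [-1.     0.001] zaxis [ 0.    -0.001 -1.   ] F_G [-0.8 -0.1] -0.2 0.000708162698654817
blob [ 36  21  17  23 277] (np.float64(269.0), np.float64(178.7))
 knob G mm [-9.3 37.1] z 0.1957 res mm -0.2 fore~ -0.053
```

View pics/s5.png

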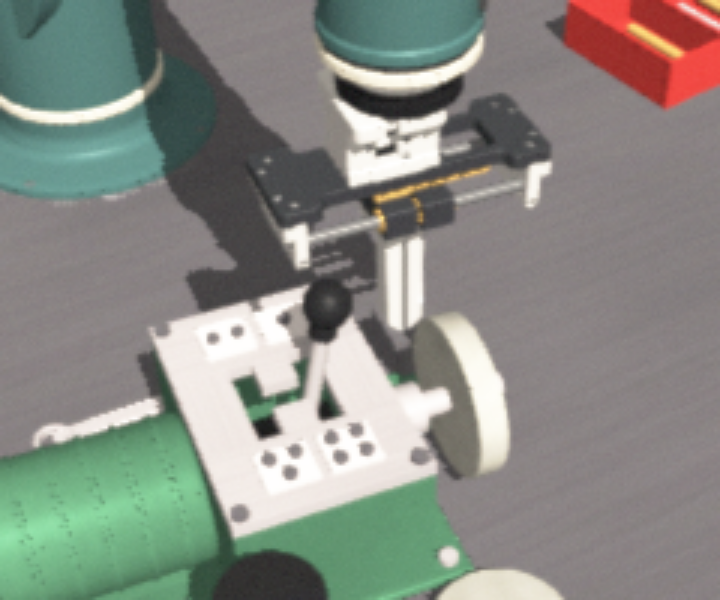

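The knob is centred at (327,303), i.e. full-frame (269,181), so it stayed in the passage. The fingers are clear on its +y side, and I push -y.

Request:
carry_out(targets="0 0 0 0.015 -0.06 0 -1; 0 0 0 0 -0.05 0 -1; 0 0 0 0 -0.05 0 -1; 0 0 0 0 -0.05 0 -1; 0 0 0 0 -0.04 0 -1; 0 0 0 0 -0.04 0 -1; 0 0 0 0 -0.04 0 -1; 0 0 0 0 0 0 -1")

```text
clock: 5.7
position: [0.5783, -0.0325, 0.1754]
tool_rot: [-0.209, -3.134, 0.001]
contact_force: [0.8, 0.1, -0.6]
opening: 0.0005
grasp_force: 0.1
```

```bash
python3 st.py; python3 knob.py s6
```

```text
5.7 G mm [-2.2 17.2] z 0.1754 toolx in G [-1.     0.002] zaxis [-0.    -0.001 -1.   ] F_G [0.8 0.2] -0.6 0.0004908780903827637
blob [  0   0  16  15 208] (np.float64(232.5), np.float64(157.7))
 knob G mm [-127.3   -4.7] z 0.1752 res mm 20.8 fore~ -0.687
blob [ 40   0  11  13 122] (np.float64(270.0), np.float64(157.7))
 knob G mm [-101.9   73.1] z 0.1695 res mm 15.1 fore~ -0.598
blob [ 27   4  12  13 112] (np.float64(257.5), np.float64(161.7))
 knob G mm [-107.7   45.5] z 0.1626 res mm 4.4 fore~ -0.647
blob [  1  17  29  32 483] (np.float64(240.0), np.float64(174.7))
 knob G mm [-46. -12.] z 0.1936 res mm 0.0 fore~ -0.259
blob [64 46 10 10 76] (np.float64(293.5), np.float64(203.7))
 knob G mm [59.1 61.4] z 0.1784 res mm -0.1 fore~ 0.357
```

Request:
carry_out(targets="0 0 0 0 -0.04 0 -1; 0 0 0 0 -0.03 0 -1; 0 0 0 0 -0.03 0 -1; 0 0 0 0 0 0 -1; 0 0 0 0 0 0 -1")

```text
clock: 6.25
position: [0.5759, -0.0511, 0.1755]
tool_rot: [-0.207, -3.135, 0.0]
contact_force: [-0.1, 0.1, -0.9]
opening: 0.0004
grasp_force: 0.0
```

```bash
python3 st.py; python3 knob.py s7 >/dev/null
```

```text
6.25 G mm [-2.2 -1.6] z 0.1755 toolx in G [-1.     0.001] zaxis [-0. -0. -1.] F_G [-0.1  0.1] -0.9 0.00041063693582024685
```

View pics/s7.png

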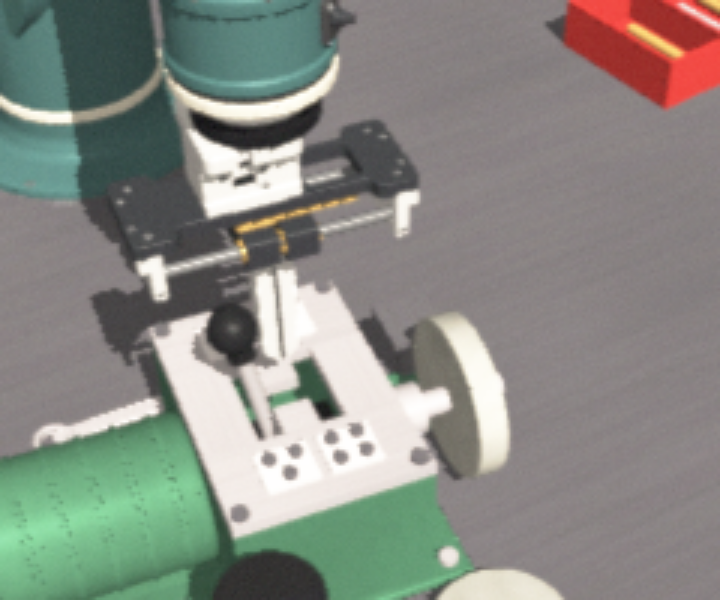

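```bash
python3 - <<'E'
from h import *
import pickle
c=pickle.load(open("c0.pkl","rb"))["scene"];o,th,R,_=pose()
for z in (.194,.196,.198):
    g=R.T@(onz(c,232/3+160-.3,328/3+80-.3,z)[:2]-o);print(z,(g*1000).round(1),np.linalg.norm(np.r_[g,z-.02]))
E
```

```text
0.194 [ -7.1 -30.7] 0.1768245430186146
0.196 [ -4.9 -31.2] 0.1788049092575638
0.198 [ -2.8 -31.6] 0.18081224368362253
```

The knob is at (232,328), so G (-4, -31) mm: barely in the -y slot line. I push 4 mm more, then go around behind it.

Request:
carry_out(targets="0 0 0 0 -0.02 0 -1; 0 0 0 0 0 0 -1; 0 0 0 0 0.12 0 -1; 0 0 0 0.2 0 0 -1; 0 0 0 0.12 0 0 -1; 0 0 0 0 -0.2 0 -1; 0 0 0 0 -0.07 0 -1; 0 0 0 0 0 0 -1")

```text
clock: 7.1
position: [0.5079, -0.0783, 0.1758]
tool_rot: [0.212, 3.134, -0.001]
contact_force: [1.0, -0.1, 0.4]
opening: 0.0004
grasp_force: 0.0
```

```bash
python3 st.py; python3 knob.py s8 >/dev/null
```

```text
7.1 G mm [-66.1 -37.5] z 0.1758 toolx in G [-1.     0.004] zaxis [ 0.001 -0.001 -1.   ] F_G [1. 0.] 0.4 0.00036718591500625513
```

View pics/s8.png

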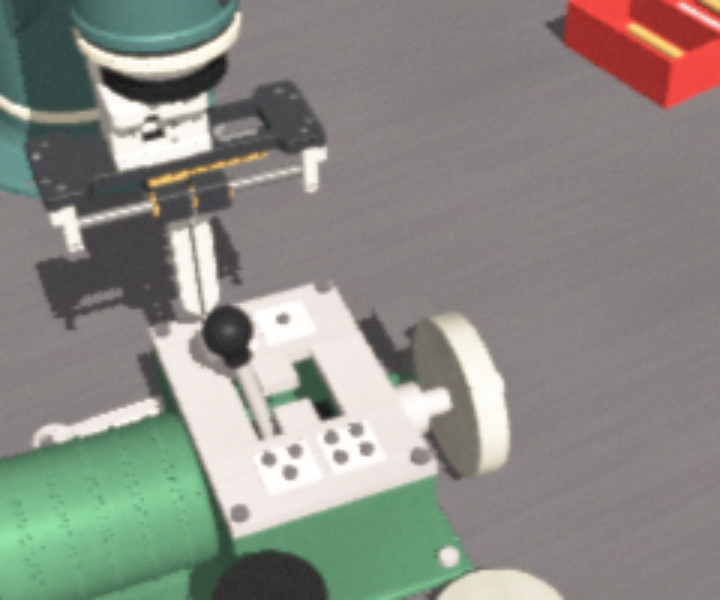

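The knob is at (227,328), now squarely in line with the three-stud slot, with the fingers behind it at (200,310). I push +x.

Request:
carry_out(targets="0 0 0 -0.1 0 0 -1; 0 0 0 -0.06 0 0 -1; 0 0 0 -0.05 0 0 -1; 0 0 0 -0.05 0 0 -1; 0 0 0 -0.05 0 0 -1; 0 0 0 -0.04 0 0 -1; 0 0 0 -0.04 0 0 -1; 0 0 0 0 0 0 -1")

```text
clock: 7.95
position: [0.5861, -0.0866, 0.1753]
tool_rot: [0.207, 3.135, -0.001]
contact_force: [-0.5, -0.1, -0.4]
opening: 0.0006
grasp_force: 0.1
```

```bash
python3 st.py
```

```text
7.95 G mm [ 12.5 -35.4] z 0.1753 toolx in G [-1.     0.001] zaxis [ 0. -0. -1.] F_G [-0.5 -0.2] -0.4 0.0006300133111965397
```

Request:
carry_out(targets="0 0 0 -0.02 0 0 -1; 0 0 0 -0.015 0 0 -1; 0 0 0 0 0 0 -1")

```text
clock: 8.25
position: [0.5925, -0.0874, 0.1755]
tool_rot: [0.207, 3.135, -0.0]
contact_force: [-0.7, 0.9, -0.2]
opening: 0.0007
grasp_force: 0.4
```

Request:
carry_out(targets="0 0 0 -0.01 0 0 -1; 0 0 0 0 0 0 -1")

```text
clock: 8.45
position: [0.5943, -0.0876, 0.1755]
tool_rot: [0.207, 3.135, -0.0]
contact_force: [-0.4, -0.4, -0.6]
opening: 0.0005
grasp_force: 0.5
```

```bash
python3 st.py; python3 knob.py s9 >/dev/null
```

```text
8.45 G mm [ 20.8 -35.4] z 0.1755 toolx in G [-1.     0.001] zaxis [ 0. -0. -1.] F_G [-0.4 -0.4] -0.6 0.0004915885503107418
```

View pics/s9.png

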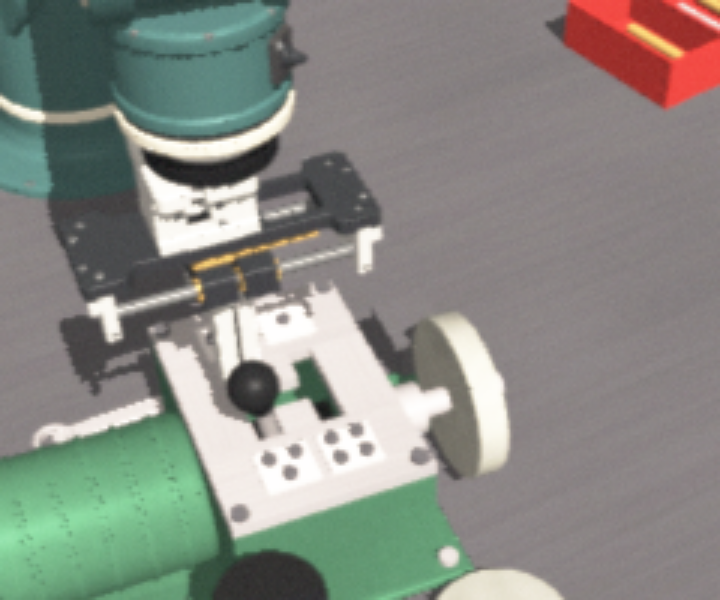

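The knob is at (253,387) and well into the three-stud slot, but there is no stop force yet. I go on in 2 mm steps until it rises.

Request:
carry_out(targets="0 0 0 -0.01 0 0 -1; 0 0 0 0 0 0 -1")

```text
clock: 8.7
position: [0.596, -0.0878, 0.1753]
tool_rot: [-0.207, -3.134, 0.0]
contact_force: [-3.1, -0.2, -0.3]
opening: 0.0001
grasp_force: 2.0
```

Request:
carry_out(targets="0 0 0 -0.01 0 0 -1; 0 0 0 0 0 0 -1")

```text
clock: 8.9
position: [0.597, -0.088, 0.1751]
tool_rot: [-0.207, -3.132, -0.0]
contact_force: [-12.2, 1.8, 4.8]
opening: 0.0006
grasp_force: 5.9
```

```bash
python3 st.py; python3 - <<'E'
from h import *
import pickle
c=pickle.load(open("c0.pkl","rb"))["scene"];o,th,R,_=pose()
for z in (.186,.19,.194):
    g=R.T@(onz(c,253/3+160-.3,387/3+80-.3,z)[:2]-o);print(z,(g*1000).round(1),np.linalg.norm(np.r_[g,z-.02]))
E
```

```text
8.9 G mm [ 23.6 -35.5] z 0.1751 toolx in G [-1.     0.001] zaxis [-0.003  0.    -1.   ] F_G [-12.3   0.2] 4.8 0.0006411187723320065
0.186 [ 42.  -33.2] 0.17441940410441173
0.19 [ 45.9 -34.1] 0.17936166778487594
0.194 [ 49.8 -35. ] 0.1843447316127962
```

The end stop is felt: 12 N, with the knob at about 48 mm. I retreat straight back and up.

Request:
carry_out(targets="0 0 0 0.03 0 0 -1; 0 0 0 0.15 0 0 -1; 0 0 0 0.2 0 0 -1; 0 0 0 0.2 0 -0.1 -1; 0 0 0 0.1 0 -0.2 -1; 0 0 0 0 0 0 -1; 0 0 0 0 0 0 -1; 0 0 0 0 0 0 -1")

```text
clock: 9.7
position: [0.4636, -0.0702, 0.235]
tool_rot: [-0.207, -3.135, 0.0]
contact_force: [0.4, 0.8, 0.6]
opening: 0.0003
grasp_force: 0.0
```

```bash
python3 st.py; python3 knob.py sA >/dev/null
```

```text
9.7 G mm [-111.   -35.2] z 0.235 toolx in G [-1.     0.001] zaxis [-0. -0. -1.] F_G [0.2 0.8] 0.6 0.0002945406459539929
```

View pics/sA.png

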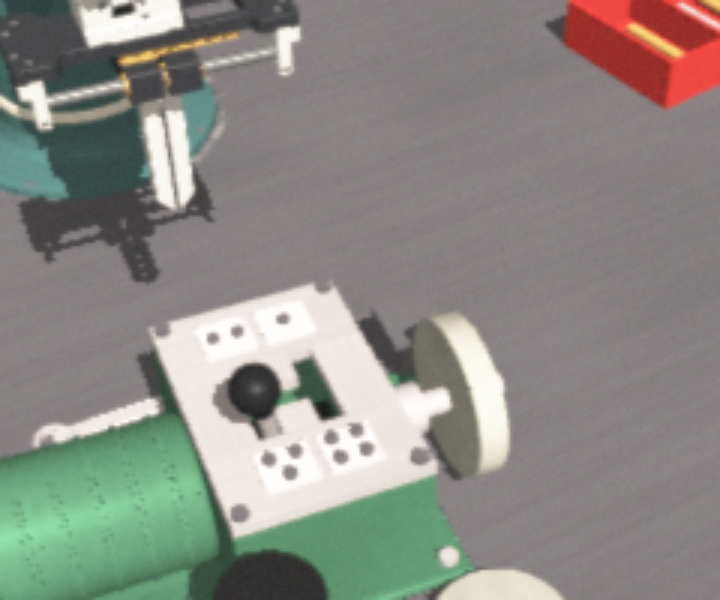

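The lever stayed home, with the knob at (254,390) leaning to the three-stud plate. The loose things are unmoved and the gripper is clear.

```bash
python3 -c "
from bench import bot
print(bot.hand_in())"
```

```text
the job is handed in; nothing more can be done
None
```

The job is handed in: the lever is pushed home to the stop in the three-stud slot without entering the two- or four-stud slots, the loose things looked unmoved in the last picture, and the arm is clear; the hand-in gave no verdict.

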